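# Close up the bur rail and pull the bur cassette

### The job

Slide the grey cassette dock along its rail until it butts flush against the wooden bur block, with no gap left, and keep it there. Then pinch the two spring catches on the sides of the white cassette together, lift the cassette straight up out of the dock and finish still holding it by the pinched catches: upright, still, with its underside at least 10 cm above the bench. Leave the solder pot, the dapping block and the wood block where they stand.

Things in the scene. Friction and masses are not known exactly. Their poses are not given: they have to be found in the camera images.
- rail: low aluminium rail fixed to the bench, 50 wide (x) x 250 long (y) x 12 mm high. Origin on the bench top, near the rail's middle; x across (away from the robot at yaw 0), y along the rail, z up. Its yaw is -0.2 to 0.55 rad. A black end cap, 18 mm high, closes it at y = +130 to +138 mm
- block_face (a point): centre of the face of the wooden bur block that looks at the dock, 34 mm above the bench; axes as the rail's. The block is fixed on the rail's -y end and reaches 46 mm from here along -y; it is 67 mm wide (x), its top 56 mm above the bench, with thin steel burs standing in it up to 72 mm above the bench
- dock: grey dock, loose (0.6 kg), riding on the rail: an open-topped well, 67 (x) x 64 (y) x 38 mm high over its floor, with skirts that straddle the rail with 1.5 mm play a side. Origin under its floor's centre, 12 mm above the bench; axes as the rail's; rim 50 mm above the bench. It starts 25 to 55 mm from the bur block and is flush when its origin is 32 mm from block_face along y
- dock_push (a point): centre of the dock's outer end face that looks away from the bur block (32 mm from the dock's origin along +y, 37 mm above the bench); push here along the rail's -y to close the gap (3 to 6 N slide it). The face is 67 mm wide and reaches from 12 to 50 mm above the bench
- cassette: loose white bur cassette standing in the dock, 0.1 to 0.3 kg, 76 mm high. Origin at the centre of its underside (16 mm above the bench when seated), axes as the rail's. Its lower 34 mm is 50 x 50 mm and sits in the dock with 1.5 mm clearance all round; above, the body is 30 (x) x 50 mm (y), with a 34 x 52 mm cap on top. It comes straight up
- catch_front (a joint): how far the grey spring catch on the cassette's -x side is pressed in towards the cassette, in m: 0 = out, 0.006 = fully in. Spring: 3 N to start, 6.6 N fully in; springs back when let go. Its hook lies about 3 mm under the dock's side wall and locks the cassette until both catches are in by 4 mm or more
- catch_back (a joint): the same for the catch on the cassette's +x side
- catch_front_pad (a point): middle of the outer face of the front catch, 55 mm above the cassette's underside. The flat catch is 24 mm wide (y); above the dock's rim it is free from 50 to 85 mm above the bench when seated. Across both catches: 50 mm when out, 38 mm when both are fully in
- catch_back_pad (a point): the same point of the back catch
- solder_pot: bystander: beige ceramic pot, 48 mm across, 26 mm high, beyond the rail; origin under its centre
- dapping_block: bystander: 45 mm brass-coloured cube with a dish in its top, beyond the rail; origin under its centre
- wood_block: bystander: wooden block 55 x 85 x 38 mm on the right of the rail; origin under its centre
- lamp_end (a point): not to be touched: near end of the fat cream lamp tube (about 60 mm thick) that hangs 0.24 to 0.30 m above the bench on the robot's left; it runs from here away to the left (+y, 0.57 m long). A torch stand 0.3 m high stands about 0.48 m from the robot on the left too: from the left, swing in 0.4 m above the bench, about 0.5 m out
- vice_top (a point): not to be touched: middle of the top of the blue bench vice, 0.12 m above the bench, on the robot's side of the rail; the vice is fixed and reaches about 80 mm from here towards the rail (+x), 120 mm towards the robot, 70 mm to either side
Not all that is in view belongs to the job. What is shaped like the cassette but blue or pink is not meant. What is shaped like the dock but red is not meant.

How it is judged:
On the way:
1. the dock butted flush against the bur block while the cassette still sits in it (y of dock in the frame of block_face below 0.0345 m and angle between the x axis of dock and the x axis of rail, either way round below 0.04 rad and z of dock in the frame of rail below 0.016 m and z of cassette in the frame of dock below 0.012 m), for 0.2 s.
At the end, for the whole second after the job is handed in: fingers hold the cassette still (under 20 mm/s), both catches in by over 4 mm, underside over 100 mm above the bench, upright within 0.25 rad, clear of dock and rail; the dock sits on the rail, square within 0.04 rad, against the block within 4 mm (2.5 mm before the lift) (height (world z) of cassette above 0.1 m and angle between cassette's own z axis and vertical below 0.25 rad and value of joint each of catch_front, catch_back above 0.004 m and contact force between the fingers and cassette above 2 N and linear speed of cassette below 0.02 m/s and contact force between cassette and rail below 0.1 N and contact force between cassette and dock below 0.1 N and y of dock in the frame of block_face below 0.036 m and angle between the x axis of dock and the x axis of rail, either way round below 0.04 rad and z of dock in the frame of rail below 0.016 m); the arm keeps its last pose, push and grip.
It fails at once if a bystander was moved by more than 25 mm (distance of any of solder_pot, dapping_block, wood_block from where it was at the start of the episode above 0.025 m).
It also fails if it takes over 58 s, if anything falls off the work surface, if the arm or the gripper's body presses on something with over 40 N, if the wrist force passes 120 N, or if a joint passes its speed limit or range.

### The arm

A 6-joint arm with a two-finger parallel gripper is mounted at the origin on a cart in front of the work surface, level with it; the furniture and walls round the work are solid. World frame = base frame: x ahead of the robot, y to its left, z up, the work surface at z = 0. Lengths are in m, angles in rad, forces in N, time in s.
With the tool pointing down it reaches from about 0.35 to 0.975 m from the base axis. Payload 7.1 kg.
Tool frame: the origin (TCP) lies at the very end of the fingers, on their centre line; the grasp point (between the pads) lies 19 mm behind it; z points along the fingers, y is the direction in which the jaws open and shut (so a half turn about z gives the same grasp; the last joint's range is limited). The gripper opens to 88 mm and grips with 3 to 60 N. Pads are 20 mm wide; open, the fingers measure 115 mm over their backs; the gripper's body (75 mm by 178 mm) begins 61 mm behind the grasp point.
Start: joints at [1.189, 0.423, 1.63, -0, 1.089, -0.019], TCP at [0.222, 0.584, 0.223] pointing down, gripper open.
Joint ranges: [-3, 3], [-0.9, 2.11], [0.09, 2.58], [-1.31, 4.45], [0.11, 2.69], [-2.54, 2.54]. Speed limits (rad/s): [2.39, 2.39, 3.01, 3.14, 3.14, 3.14].

### API

Orientations are given as a rotation vector (axis times angle).
In Python, from cell import readout, vision, job gives the robot as it stands. The module is installed in compiled form; this text tells all that it offers.
- The arm moves only by the shell command python3 -m jog 'ROWS' [OPENING] [FORCE]. ROWS is JSON, a list of rows, each a list of 4 numbers: the shift along the tool's x, y, z normalised to -1 to 1, where 1 is 30 cm, then the turn about the tool's z normalised to -1 to 1, where 1 is pi rad. A call has 1 to 20 rows; each row is the pose to reach, as a shift and turn from the pose commanded when the call began, along the tool's axes at that moment, turning the shorter way round; what a row does not reach only later rows make up. A row lasts 1/12 s, in which the tool goes at most 41.7 mm and 7.16 degrees, less where a joint would pass 70% of its speed; a pose out of reach is approached as far as the arm can. A call with a number of a shift or a turn outside -1 to 1 is refused whole. A call with a gripper value outside its range is refused whole. OPENING is the closure, from 0 (fully open) to 1 (shut), set as the call begins (- or left out, the last holds). The fingers move at their own pace and stop on an object; FORCE is the grip in N (left out, the last holds). Time passes only in rows, so rows that repeat a pose let the fingers close. It gives the time, the measured TCP pose, the force and the opening at its end, in the units of the state.
- readout.read_state(): the state, without advancing time (a new reading comes with each control period).
- vision.capture(name): name is "scene" or "top"; returns a dict with "img" (420x560x3 uint8, red, green, blue), "intrinsics" (3x3 intrinsics, pixels), "R" (3x3) and "t" (3): a world point X has camera coordinates R X + t. Camera axes: x right, y down, z forward; pixel columns grow to the right and rows downward; lengths in m; the calibration is good to about 2 mm. A picture is of the moment at which its call begins. There is no depth.
- job.close_job(): hands the job in, once; it reports no verdict.
The state is a dict: "t": time; "q": joint angles; "qd": joint speeds; "joint_torque": joint torques, N m; "tcp_pos": TCP position; "tcp_rot": TCP orientation; "wrist_force": force on the tool from outside, world axes, zero at the start; "wrist_torque": the same for the moment, N m; "grip_width": finger opening in m.
Only numpy, scipy, OpenCV 4.12 (cv2) and the standard library are available. Lean on these libraries where they do the work, as an engineer would, in place of code of your own. Each camera call takes 0.05 s, during which the arm holds its last target. There are 200 camera calls.

## Working session

There is one attempt and no reset: what is moved stays moved. The work goes in short steps, Python scripts to look and compute and a shell command to move; the robot and the scene stay as the last step left them, time stands still between calls to the robot, and variables do not carry over. Pictures are saved under pics/ and viewed, about 8 in all and at most 12, crops included, and the job is handed in when it is done.

```bash
mkdir -p pics
python3 - <<'E'
from cell import readout, vision
import cv2,pickle,numpy as np
s=readout.read_state(); print(s)
for n in("scene","top"):
    d=vision.capture(n); pickle.dump(d,open(f"{n}0.pkl","wb")); cv2.imwrite(f"pics/{n}0.png",d["img"][:,:,::-1])
    print(n,d["intrinsics"],d["R"],d["t"],-d["R"].T@d["t"])
E
```

```text
{'t': 0.0, 'q': array([ 1.18900463e+00,  4.23840298e-01,  1.63070928e+00, -1.20721100e-05,
        1.08861931e+00, -1.90074711e-02]), 'qd': array([-7.83932392e-05, -2.51599454e-04,  1.91980779e-03, -1.89998459e-04,
       -5.81855762e-04, -2.99501684e-04]), 'joint_torque': array([-1.47120016e-03, -5.44619715e+01, -2.73673242e+01,  6.43420452e-02,
        2.27762904e-02, -9.41701978e-05]), 'tcp_pos': array([0.22156745, 0.58379077, 0.22189448]), 'tcp_rot': array([-5.66676701e-01, -3.08975250e+00,  2.42949560e-03]), 'wrist_force': array([-0.05554979, -0.24959226,  0.2323573 ]), 'wrist_torque': array([-0.04046999, -0.02531623,  0.01105025]), 'grip_width': 0.08758625266608348}
scene [[497.65207625   0.         282.22298814]
 [  0.         497.65207625 210.78514778]
 [  0.           0.           1.        ]] [[ 0.74390642 -0.6681875   0.01134481]
 [-0.45566047 -0.5195677  -0.72278832]
 [ 0.48885251  0.53251749 -0.69097637]] [-0.51766649  0.37588995  1.20566165] [-0.03301711 -0.79263391  1.1106454 ]
top [[545.82298789   0.         280.56249542]
 [  0.         545.82298789 210.03741296]
 [  0.           0.           1.        ]] [[ 0.03027984 -0.99952045 -0.00648109]
 [-0.99347497 -0.02938213 -0.1102006 ]
 [ 0.10995733  0.00977566 -0.99388823]] [-0.07645144  0.6658992   1.31031238] [ 0.51979068 -0.06965841  1.37519106]
```

View pics/scene0.png

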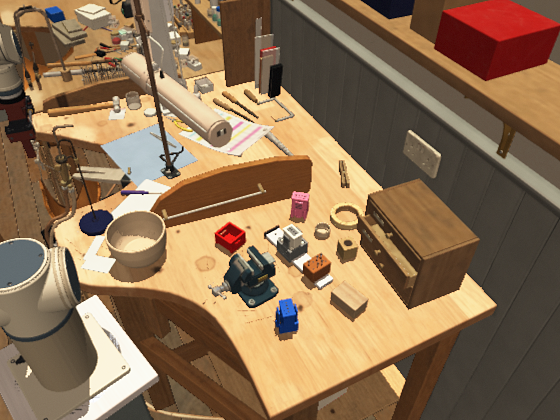

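View pics/top0.png

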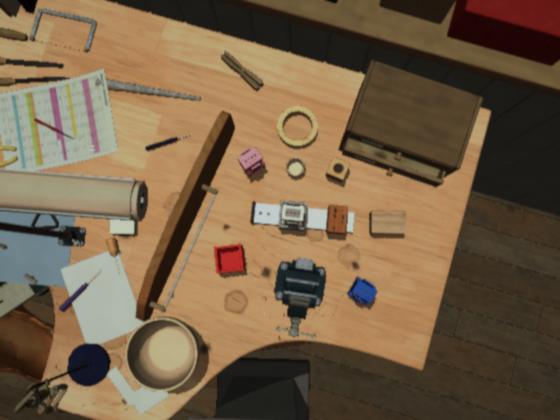

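Scene: white cassette in the grey dock on the rail at top px (293,215), scene (291,238). Bur block at top (340,219). The distractors are the pink cassette (250,160), the blue one (362,291) and the red dock (229,260). The white one sits in the grey dock on the rail next to the bur block, so it fits the description. I'll confirm it in an enlarged crop.

Run:
```python
import cv2,pickle,numpy as np
a=pickle.load(open("top0.pkl","rb"))["img"][190:245,240:370,::-1]
b=pickle.load(open("scene0.pkl","rb"))["img"][205:300,250:350,::-1]
A=cv2.resize(a,None,fx=6,fy=6,interpolation=cv2.INTER_CUBIC)
cv2.imwrite("pics/c1.png",A)
cv2.imwrite("pics/c2.png",cv2.resize(b,None,fx=6,fy=6,interpolation=cv2.INTER_CUBIC))
```

```text
(no output)
```

View pics/c1.png

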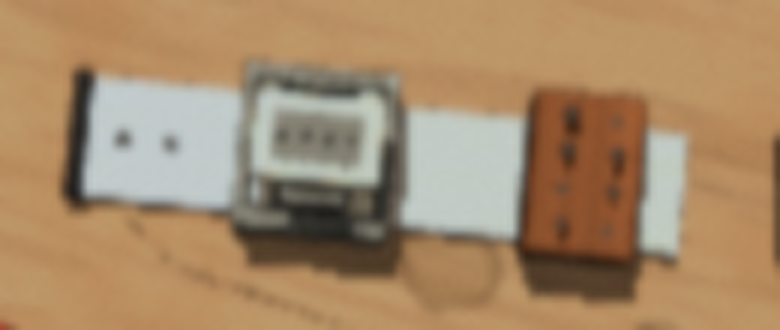

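View pics/c2.png

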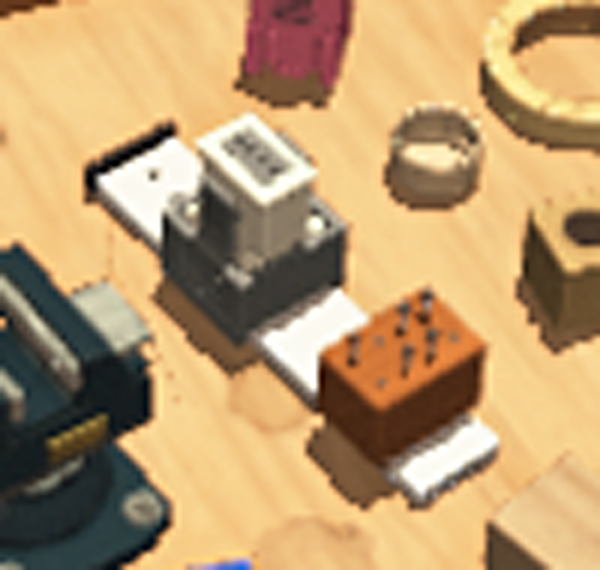

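The crops confirm it: a white cassette in the grey dock, with the orange-brown bur block to its right (−y) and the black cap on the left (+y). Next I cast rays from the corners.

```bash
cat > h.py <<'E'
import numpy as np
def cast(d,uv,z):
    uv=np.atleast_2d(np.array(uv,float)); K,R,t=d["intrinsics"],d["R"],d["t"]
    r=(np.linalg.inv(K)@np.c_[uv,np.ones(len(uv))].T).T@R; c=-R.T@t
    return c+r*((z-c[2])/r[:,2])[:,None]
E
python3 - <<'E'
from h import *; import pickle,cv2
np.set_printoptions(precision=4,suppress=True)
T=pickle.load(open("top0.pkl","rb"));S=pickle.load(open("scene0.pkl","rb"))
t=lambda p:np.array(p)/6-.42+[240,190]
s=lambda p:np.array(p)/6-.42+[250,205]
def show(n,P):
    print(n,"c",P.mean(0)); 
    for i in range(len(P)): e=P[(i+1)%len(P)]-P[i]; print("   ",P[i],"len %.4f ang %.3f"%(np.hypot(*e[:2]),np.arctan2(e[1],e[0])))
show("rail T",cast(T,t([(92,75),(690,133),(682,258),(82,200)]),.012))
show("dock T",cast(T,t([(248,65),(399,75),(388,240),(235,228)]),.05))
show("block T",cast(T,t([(535,88),(646,97),(637,259),(521,245)]),.056))
show("cap T",cast(T,t([(258,84),(391,94),(386,184),(253,176)]),.092))
show("dock S rim",cast(S,s([(345,232),(243,290),(163,216)]),.05))
show("block S",cast(S,s([(427,288),(486,347),(380,408),(322,355)]),.056))
show("cap S",cast(S,s([(247,113),(317,173),(263,205),(198,144)]),.092))
# vice, via masks
for n,d in(("T",T),("S",S)):
    h=cv2.cvtColor(d["img"],cv2.COLOR_RGB2HSV)
    m=cv2.inRange(h,(0,150,60),(15,255,255)); 
    nb,l,st,c=cv2.connectedComponentsWithStats(m); print(n,[(st[i],c[i]) for i in range(1,nb) if st[i,4]>60])
print("vice far jaw T",cast(T,[(304,262),(304,300),(276,290),(326,290)],.12))
E
```

```text
rail T c [ 0.654  -0.1154  0.012 ]
    [0.6888 0.0089 0.012 ] len 0.2516 ang -1.639
    [ 0.6718 -0.2421  0.012 ] len 0.0525 ang 3.094
    [ 0.6193 -0.2395  0.012 ] len 0.2513 ang 1.504
    [0.6361 0.0112 0.012 ] len 0.0528 ang -0.044
dock T c [ 0.6554 -0.0861  0.05  ]
    [ 0.6901 -0.0568  0.05  ] len 0.0617 ang -1.608
    [ 0.6878 -0.1184  0.05  ] len 0.0676 ang 3.101
    [ 0.6203 -0.1157  0.05  ] len 0.0622 ang 1.522
    [ 0.6233 -0.0535  0.05  ] len 0.0669 ang -0.049
block T c [ 0.6497 -0.1942  0.056 ]
    [ 0.6834 -0.1734  0.056 ] len 0.0451 ang -1.623
    [ 0.681  -0.2185  0.056 ] len 0.0659 ang 3.103
    [ 0.6152 -0.216   0.056 ] len 0.0470 ang 1.480
    [ 0.6194 -0.1691  0.056 ] len 0.0641 ang -0.068
cap T c [ 0.658  -0.0871  0.092 ]
    [ 0.6773 -0.0613  0.092 ] len 0.0526 ang -1.617
    [ 0.6749 -0.1139  0.092 ] len 0.0357 ang 3.112
    [ 0.6392 -0.1129  0.092 ] len 0.0524 ang 1.540
    [ 0.6408 -0.0605  0.092 ] len 0.0365 ang -0.024
dock S rim c [ 0.6404 -0.1     0.05  ]
    [ 0.6807 -0.1236  0.05  ] len 0.0622 ang 3.059
    [ 0.6187 -0.1185  0.05  ] len 0.0607 ang 1.519
 
[... 2397 characters left out ...]
1.875 , 165.4583])), (array([ 73, 179,  17,  30, 271], dtype=int32), array([ 80.7491, 194.9336])), (array([ 84, 180,  17,  24, 277], dtype=int32), array([ 93.1119, 190.4693])), (array([214, 222,  32,  32, 644], dtype=int32), array([230.1584, 236.9317])), (array([370, 238,  17,  25,  66], dtype=int32), array([378.3636, 251.4242])), (array([361, 245,  45,  59, 195], dtype=int32), array([383.8513, 272.1795])), (array([303, 254,  28,  29, 504], dtype=int32), array([316.2738, 267.879 ])), (array([   80,   284,   415,   136, 13449], dtype=int32), array([248.4446, 356.8917]))]
vice far jaw T [[ 0.5406 -0.1146  0.12  ]
 [ 0.4547 -0.1168  0.12  ]
 [ 0.4753 -0.0525  0.12  ]
 [ 0.4787 -0.1662  0.12  ]]
```

```bash
cat >> h.py <<'E'
from scipy.spatial.transform import Rotation as Ro
from cell import readout
def plan(*targets):
    s=readout.read_state(); R=Ro.from_rotvec(s["tcp_rot"]).as_matrix(); ya=np.arctan2(R[1,1],R[0,1])
    print("t %.2f"%s["t"],"tcp",s["tcp_pos"].round(4),"yaw(y-axis) %.4f"%ya,"F",s["wrist_force"].round(1),"w %.4f"%s["grip_width"],"tilt",R[:,2].round(3))
    for x,y,z,yaw in targets:
        d=R.T@(np.array([x,y,z])-s["tcp_pos"])/.3; print("  row",d.round(4),round(-(yaw-ya)/np.pi,4))
E
python3 - <<'E'
from h import *
import pickle
plan((.222,.584,.40,1.208),(.45,.25,.40,.6),(.659,-.02,.40,-.066))
T=pickle.load(open("top0.pkl","rb"))
print(cast(T,[(143,200),(135,215)],.27), cast(T,[(225,118),(145,310)],.1))
E
```

```text
t 0.10 tcp [0.2216 0.5839 0.222 ] yaw(y-axis) 1.2080 F [-0.  -0.   0.7] w 0.0876 tilt [-0.    -0.001 -1.   ]
  row [-1.100e-03  1.000e-04 -5.933e-01] 0.0
  row [-1.1067 -0.7711 -0.5923] 0.1935
  row [-2.0774 -1.3653 -0.5915] 0.4055
[[0.65438697 0.22300772 0.27      ]
 [0.62311373 0.23754698 0.27      ]] [[0.87880031 0.08273592 0.1       ]
 [0.41964922 0.24853953 0.1       ]]
```

```bash
python3 -m jog '[[0,0,-0.6,0],[0,0,-0.6,0],[0,0,-0.6,0],[0,0,-0.6,0],[0,0,-0.6,0],[-1,-0.66,-0.6,0.2],[-1,-0.66,-0.6,0.2],[-1,-0.66,-0.6,0.2],[-1,-0.66,-0.6,0.2],[-1,-0.66,-0.6,0.2],[-1,-0.66,-0.6,0.2],[-1,-0.66,-0.6,0.2],[-1,-0.66,-0.6,0.2],[-1,-0.66,-0.6,0.2],[-1,-0.66,-0.6,0.2]]' 1 30; python3 -c "
from h import *
plan((.659,-.02,.40,-.066),(.659,-.015,.15,-.066))"
```

```text
t: 1.35
tcp_pos: [0.4341, 0.289, 0.4024]
tcp_rot: [1.5, 2.759, -0.002]
wrist_force: [-1.2, 0.1, 0.4]
grip_width: 0.0003
t 1.35 tcp [0.4341 0.289  0.4024] yaw(y-axis) 0.5752 F [-1.2  0.1  0.4] w 0.0003 tilt [ 0.    -0.002 -1.   ]
  row [-1.2722  0.0686  0.0097] 0.2041
  row [-1.257   0.0781  0.8431] 0.2041
```

```bash
python3 -m jog '[[-1,0.06,0,0.2],[-1,0.06,0,0.2],[-1,0.06,0,0.2],[-1,0.06,0,0.2],[-1,0.06,0,0.2],[-1,0.06,0,0.2],[-1,0.06,0,0.2],[-1,0.06,0,0.2],[-1,0.06,0,0.2],[-1,0.06,0,0.2]]'; python3 -c "
from h import *
plan((.659,-.015,.25,-.066),(.6594,-.012,.035,-.066))"
```

```text
t: 2.18
tcp_pos: [0.6109, 0.0521, 0.402]
tcp_rot: [-2.275, -2.165, 0.001]
wrist_force: [-1.0, -0.2, -0.2]
grip_width: 0.0006
t 2.18 tcp [0.6109 0.0521 0.402 ] yaw(y-axis) -0.0494 F [-1.  -0.2 -0.2] w 0.0006 tilt [-0.002  0.001 -1.   ]
  row [-0.2157  0.1719  0.5062] 0.0053
  row [-0.206   0.1739  1.2229] 0.0053
```

```bash
python3 -m jog '[[-0.216,0.172,0.2,0.005],[-0.216,0.172,0.2,0.005],[-0.216,0.172,0.2,0.005],[-0.216,0.172,1,0.005],[-0.216,0.172,1,0.005],[-0.216,0.172,1,0.005],[-0.216,0.172,1,0.005],[-0.216,0.172,1,0.005],[-0.216,0.172,1,0.005],[-0.216,0.172,1,0.005],[-0.216,0.172,1,0.005]]'
python3 - <<'E'
from h import *
plan((.6606,-.015,.035,-.066))
from cell import vision
import cv2
T=vision.capture("top")["img"][120:320,180:420,::-1];S=vision.capture("scene")["img"][150:350,200:400,::-1]
cv2.imwrite("pics/a1.png",np.hstack([cv2.resize(T,(440,400)),cv2.resize(S,(360,400))]))
E
```

```text
t: 3.1
tcp_pos: [0.6584, -0.0139, 0.1019]
tcp_rot: [-2.288, -2.149, 0.004]
wrist_force: [0.3, -0.3, 0.3]
grip_width: 0.0006
t 3.10 tcp [ 0.6584 -0.0139  0.1019] yaw(y-axis) -0.0629 F [ 0.3 -0.3  0.3] w 0.0006 tilt [-0.004  0.    -1.   ]
  row [-0.0031  0.0084  0.2229] 0.001
```

View pics/a1.png

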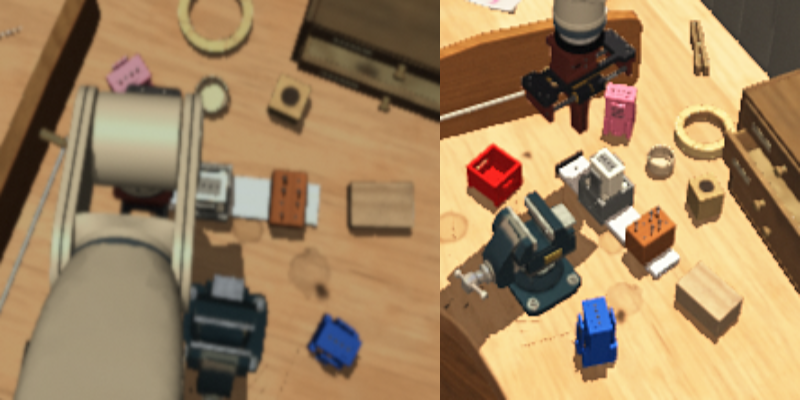

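The gripper hangs over the rail between cap and dock (scene panel ≈(580,120)). The way is clear, so I go down and start the push.

```bash
python3 -m jog '[[0,0.008,0.223,0.001],[0,0.008,0.223,0.001],[0,0.008,0.223,0.001],[0,0.008,0.223,0.001]]'; python3 -c "
from h import *
plan((.6586,-.045,.033,-.066),(.6563,-.08,.033,-.066),(.6553,-.095,.033,-.066))"
```

```text
t: 3.53
tcp_pos: [0.6629, -0.0155, 0.0374]
tcp_rot: [2.294, 2.145, 0.001]
wrist_force: [-0.5, -0.2, -0.2]
grip_width: 0.0002
t 3.53 tcp [ 0.6629 -0.0155  0.0374] yaw(y-axis) -0.0673 F [-0.5 -0.2 -0.2] w 0.0002 tilt [ 0.001  0.    -1.   ]
  row [-0.099  -0.0077  0.0148] -0.0004
  row [-0.2159 -0.0075  0.0148] -0.0004
  row [-0.266  -0.0075  0.0148] -0.0004
```

```bash
python3 -m jog '[[-0.03,-0.008,0.015,0],[-0.06,-0.008,0.015,0],[-0.08,-0.008,0.015,0],[-0.09,-0.008,0.015,0],[-0.1,-0.008,0.015,0],[-0.11,-0.008,0.015,0],[-0.12,-0.008,0.015,0],[-0.13,-0.008,0.015,0],[-0.14,-0.008,0.015,0],[-0.15,-0.008,0.015,0],[-0.16,-0.008,0.015,0],[-0.17,-0.008,0.015,0],[-0.18,-0.008,0.015,0],[-0.19,-0.008,0.015,0],[-0.2,-0.008,0.015,0],[-0.21,-0.008,0.015,0],[-0.22,-0.008,0.015,0]]'; python3 -c "
from h import *
plan((.6555,-.092,.033,-.066),(.655,-.099,.033,-.066))"
```

```text
t: 4.95
tcp_pos: [0.6567, -0.0807, 0.0331]
tcp_rot: [2.295, 2.144, 0.005]
wrist_force: [1.1, 8.1, 5.9]
grip_width: 0.0007
t 4.95 tcp [ 0.6567 -0.0807  0.0331] yaw(y-axis) -0.0683 F [1.1 8.1 5.9] w 0.0007 tilt [ 0.003  0.001 -1.   ]
  row [-0.0379 -0.0015  0.0003] -0.0007
  row [-0.0613 -0.0015  0.0003] -0.0007
```

```bash
python3 -m jog '[[-0.006,0,0,0],[-0.012,0,0,0],[-0.018,0,0,0],[-0.024,0,0,0],[-0.03,0,0,0],[-0.036,0,0,0]]';  python3 -m jog '[[-0.005,0,0,0],[-0.01,0,0,0]]'; python3 -m jog '[[-0.005,0,0,0],[-0.01,0,0,0]]'; python3 -m jog '[[-0.005,0,0,0],[-0.01,0,0,0]]'
```

```text
t: 5.45
tcp_pos: [0.656, -0.0914, 0.0331]
tcp_rot: [2.295, 2.144, 0.005]
wrist_force: [-0.6, 8.6, 5.4]
grip_width: 0.0004
t: 5.62
tcp_pos: [0.6558, -0.0944, 0.0331]
tcp_rot: [2.295, 2.144, 0.005]
wrist_force: [-0.2, 7.9, 5.3]
grip_width: 0.0001
t: 5.78
tcp_pos: [0.6556, -0.0973, 0.0331]
tcp_rot: [2.295, 2.144, 0.005]
wrist_force: [2.1, 18.0, 5.9]
grip_width: 0.0007
t: 5.95
tcp_pos: [0.6556, -0.0974, 0.0332]
tcp_rot: [-2.296, -2.141, -0.01]
wrist_force: [2.9, 28.9, 7.5]
grip_width: 0.0003
```

The force jumps to 29 N at TCP y = −0.097, and I had predicted flush at −0.099. I hold briefly, back off and check.

```bash
python3 -m jog '[[-0.002,0,0,0],[-0.002,0,0,0],[-0.002,0,0,0],[-0.002,0,0,0]]'; python3 -m jog '[[0.02,0,0,0],[0.06,0,0,0],[0.14,0,0,0],[0.14,0,-0.35,0],[0.14,0,-0.35,0],[0.14,0,-0.35,0],[0.28,0,-0.6,0],[0.4,0,-0.6,0],[0.5,0,-0.6,0],[0.5,0,-0.6,0],[0.5,0,-0.6,0]]' 0
python3 - <<'E'
from h import *
plan((.6525,-.141,.2,-.066))
from cell import vision
import cv2,pickle
T=vision.capture("top");S=vision.capture("scene");pickle.dump((T,S),open("p1.pkl","wb"))
f=lambda d,x,y:cv2.resize(d["img"][y:y+80,x:x+80,::-1],(400,400),interpolation=cv2.INTER_CUBIC)
cv2.imwrite("pics/a2.png",np.hstack([f(T,275,175),f(S,270,215)]))
E
```

```text
t: 6.28
tcp_pos: [0.6556, -0.0973, 0.0332]
tcp_rot: [-2.295, -2.142, -0.009]
wrist_force: [2.7, 24.1, 8.0]
grip_width: 0.0007
t: 7.2
tcp_pos: [0.6648, 0.0508, 0.2132]
tcp_rot: [2.29, 2.148, 0.004]
wrist_force: [-0.8, -0.2, 0.2]
grip_width: 0.0702
t 7.20 tcp [0.6648 0.0508 0.2132] yaw(y-axis) -0.0643 F [-0.8 -0.2  0.2] w 0.0702 tilt [ 0.003  0.    -1.   ]
  row [-6.408e-01 -1.000e-04  4.370e-02] 0.0005
```

View pics/a2.png

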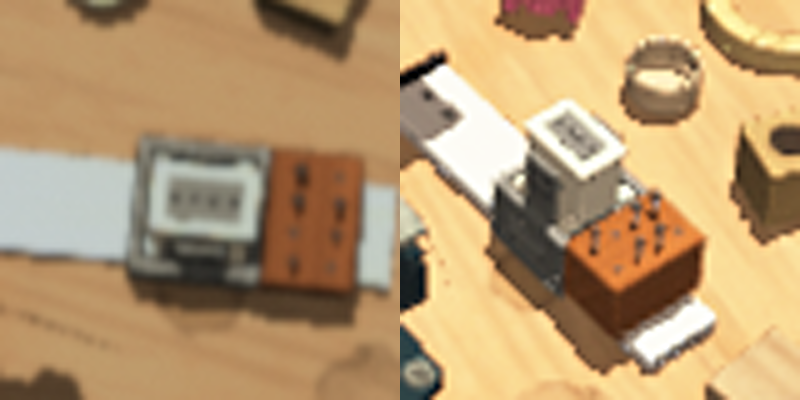

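The dock is flush against the bur block in both views: no rail shows at top panel (265,220), and the same at the scene seam (565,260). Now I locate the cassette cap.

Run:
```python
from h import *; import pickle
np.set_printoptions(precision=4,suppress=True)
T,S=pickle.load(open("p1.pkl","rb"))
P=cast(T,np.array([(150,150),(259,158),(254,236),(147,229)])/5-.4+[275,175],.092)
Q=cast(S,np.array([(172,98),(230,146),(180,183),(126,135)])/5-.4+[270,215],.092)
D=cast(T,np.array([(140,136),(270,146),(262,288),(128,277)])/5-.4+[275,175],.05)
for n,A in(("capT",P),("capS",Q),("dockT",D)): print(n,A.mean(0),np.hypot(*(np.roll(A,-1,0)-A)[:,:2].T))
x,y=.653,-.1405
plan((x,y,.16,-.066),(x,y,.057,-.066))
```

```text
capT [ 0.6566 -0.1388  0.092 ] [0.0517 0.0371 0.0506 0.0376]
capS [ 0.6497 -0.1445  0.092 ] [0.0478 0.0398 0.0456 0.0391]
dockT [ 0.652  -0.1401  0.05  ] [0.0637 0.0697 0.0653 0.0694]
t 7.30 tcp [0.6636 0.0478 0.2109] yaw(y-axis) -0.0663 F [ 0.2  0.  -0.3] w 0.0786 tilt [-0.001 -0.001 -1.   ]
  row [-0.6283  0.0065  0.1701] -0.0001
  row [-0.6281  0.0068  0.5134] -0.0001
```

```bash
python3 -m jog '[[-0.628,0.007,0.05,0],[-0.628,0.007,0.05,0],[-0.628,0.007,0.05,0],[-0.628,0.007,0.05,0],[-0.628,0.007,0.05,0],[-0.628,0.007,0.05,0],[-0.628,0.007,0.25,0],[-0.628,0.007,0.25,0],[-0.628,0.007,0.25,0],[-0.628,0.007,0.25,0]]' 0
python3 - <<'E'
from h import *
plan((.653,-.1405,.054,-.066))
from cell import vision
import cv2
f=lambda d,x,y:cv2.resize(d["img"][y:y+100,x:x+100,::-1],(500,500),interpolation=cv2.INTER_CUBIC)
cv2.imwrite("pics/a3.png",f(vision.capture("scene"),265,175))
E
```

```text
t: 8.13
tcp_pos: [0.652, -0.1405, 0.1347]
tcp_rot: [-2.294, -2.142, 0.004]
wrist_force: [0.3, -1.3, 0.4]
grip_width: 0.0879
t 8.13 tcp [ 0.652  -0.1405  0.1347] yaw(y-axis) -0.0682 F [ 0.3 -1.3  0.4] w 0.0879 tilt [-0.004  0.001 -1.   ]
  row [1.00e-04 4.20e-03 2.69e-01] -0.0007
```

View pics/a3.png

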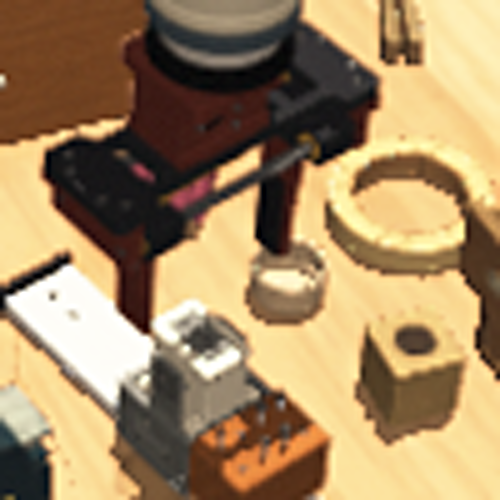

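The open fingers straddle the cassette: tips at crop (135,325) and (275,245), cap at (200,330). I descend.

```bash
python3 -m jog '[[0,0.004,0.1,0],[0,0.004,0.17,0],[0,0.004,0.22,0],[0,0.004,0.25,0],[0,0.004,0.269,0],[0,0.004,0.269,0],[0,0.004,0.269,0]]'; python3 -m jog '[[0,0,0,0],[0,0,0,0],[0,0,0,0],[0,0,0,0],[0,0,0,0],[0,0,0,0],[0,0,0,0],[0,0,0,0],[0,0,0,0],[0,0,0,0],[0,0,0,0],[0,0,0,0]]' 1 35
```

```text
t: 8.77
tcp_pos: [0.6553, -0.1404, 0.0564]
tcp_rot: [2.294, 2.145, 0.001]
wrist_force: [0.7, 0.2, -0.2]
grip_width: 0.0876
t: 9.77
tcp_pos: [0.6535, -0.1402, 0.0556]
tcp_rot: [-2.294, -2.144, 0.002]
wrist_force: [-4.3, 0.7, 5.6]
grip_width: 0.0348
```

The width is 34.8 mm where I expected 38, so I look before lifting.

```bash
python3 -m jog '[[0,0,0,0],[0,0,0,0],[0,0,0,0]]' 1 18
python3 - <<'E'
from h import *
plan()
from cell import vision
import cv2
f=lambda d,x,y:cv2.resize(d["img"][y:y+70,x:x+70,::-1],(560,560),interpolation=cv2.INTER_CUBIC)
cv2.imwrite("pics/a4.png",f(vision.capture("scene"),275,205))
E
```

```text
t: 10.02
tcp_pos: [0.6535, -0.1402, 0.0557]
tcp_rot: [-2.294, -2.144, 0.002]
wrist_force: [-4.2, 0.1, 6.3]
grip_width: 0.0364
t 10.02 tcp [ 0.6535 -0.1402  0.0557] yaw(y-axis) -0.0676 F [-4.2  0.1  6.3] w 0.0364 tilt [-0.002  0.    -1.   ]
```

View pics/a4.png

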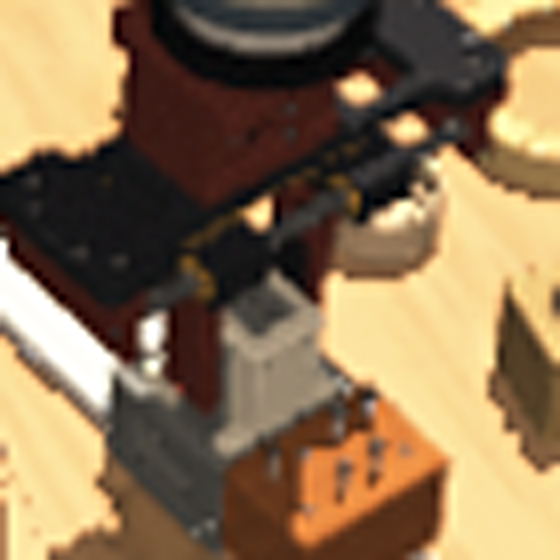

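The width falls linearly with grip force (36.4 mm at 18 N, 34.8 mm at 35 N). That extrapolates to 38 mm at zero force, so this is compliance and both catches are fully in. In the picture the fingers sit on both sides of the body under the cap. I lift.

```bash
python3 -m jog '[[0,0,0,0],[0,0,0,0],[0,0,0,0],[0,0,-0.01,0],[0,0,-0.02,0],[0,0,-0.03,0],[0,0,-0.04,0],[0,0,-0.05,0],[0,0,-0.06,0]]' 1 35; python3 -m jog '[[0,0,-0.02,0],[0,0,-0.04,0],[0,0,-0.06,0],[0,0,-0.08,0],[0,0,-0.1,0],[0,0,-0.13,0],[0,0,-0.16,0],[0,0,-0.19,0],[0,0,-0.22,0],[0,0,-0.25,0],[0,0,-0.28,0],[0,0,-0.31,0],[0,0,-0.34,0],[0,0,-0.37,0],[0,0,-0.4,0],[0,0,-0.4,0],[0,0,-0.4,0],[0,0,-0.4,0],[0,0,-0.4,0],[0,0,-0.4,0]]'
python3 - <<'E'
from h import *
plan()
from cell import vision
import cv2,pickle
S=vision.capture("scene");T=vision.capture("top");pickle.dump((T,S),open("p2.pkl","wb"))
f=lambda d,x,y:cv2.resize(d["img"][y:y+100,x:x+80,::-1],(400,500),interpolation=cv2.INTER_CUBIC)
cv2.imwrite("pics/a5.png",np.hstack([f(S,265,185),f(T,275,165)]))
E
```

```text
t: 10.82
tcp_pos: [0.6545, -0.1403, 0.0737]
tcp_rot: [-2.295, -2.145, 0.0]
wrist_force: [-3.0, 0.7, -3.9]
grip_width: 0.035
t: 12.48
tcp_pos: [0.6542, -0.1403, 0.1929]
tcp_rot: [-2.294, -2.144, 0.001]
wrist_force: [-0.1, 0.1, -1.6]
grip_width: 0.0344
t 12.48 tcp [ 0.6542 -0.1403  0.1929] yaw(y-axis) -0.0675 F [-0.1  0.1 -1.6] w 0.0344 tilt [-0.001  0.    -1.   ]
```

View pics/a5.png

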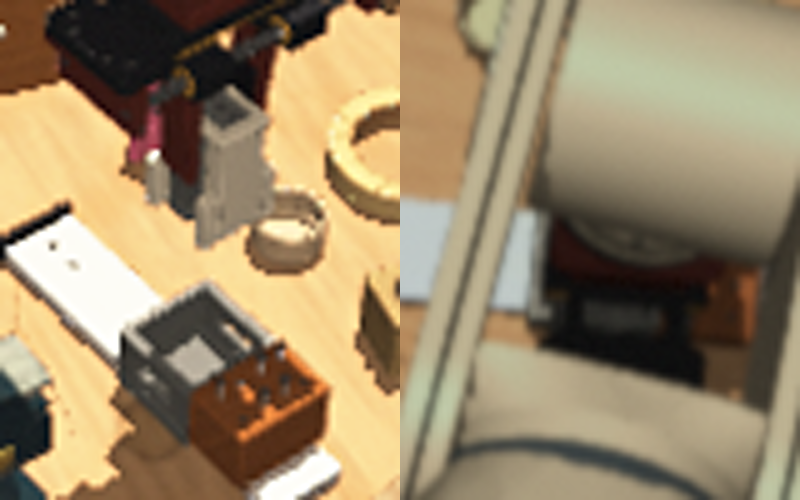

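The cassette is clear of the dock, upright and held under its cap (scene panel (230,170)). The dock still butts the bur block (seam at (190,385)). TCP rose 137 mm, which puts the underside at about 0.15 m. One settling check, then I hand in.

```bash
python3 -m jog '[[0,0,0,0],[0,0,0,0],[0,0,0,0],[0,0,0,0],[0,0,0,0],[0,0,0,0]]'
python3 - <<'E'
from h import *
import pickle
S=pickle.load(open("p2.pkl","rb"))[1]
# cassette underside: lower corner in scene crop (200,245)/5 ; project its expected position
K,R,t=S["intrinsics"],S["R"],S["t"]
c,s=np.cos(-.066),np.sin(-.066)
for z in(.14,.153): 
    X=np.array([.6545-.025*c-.025*s*-1,-.1403-.025*s-.025*c,z]);p=K@(R@X+t);print(z,(p[:2]/p[2]-[265,185]+.4)*5)
print(np.abs(readout.read_state()["qd"]).max())
from cell import job
print(job.close_job())
E
```

```text
t: 13.08
tcp_pos: [0.6546, -0.1404, 0.1936]
tcp_rot: [2.295, 2.145, 0.0]
wrist_force: [-0.2, -0.0, -2.3]
grip_width: 0.0346
0.14 [201.10521784 268.72687657]
0.153 [202.15231244 251.94943576]
0.0019806118442093215
the job is handed in; nothing more can be done
None
```

I slid the dock flush against the bur block, then pinched both catches and lifted the white cassette straight out. I handed in at about 13 s, still holding it. No verdict was reported.

- **Dock:** the push force jumped to 29 N at TCP y = −0.097, where I had predicted flush at −0.099. Both camera views showed no gap after the push. After the lift only the scene view shows the seam, and it still shows no gap.
- **Grip:** the opening read 34.6 mm at 35 N where 38 mm was expected. It also changed with force (36.4 mm at 18 N), which extrapolates to 38 mm at zero force. I took this as pad compliance with both catches fully in; the catch positions themselves can't be read.
- **Cassette:** it is upright and still, with joint speeds of 0.002 rad/s or less. From the lift, its underside should be about 0.153 m up; the corner seen in the scene view falls within about 1.5 px of that. The wrist force of about 2 N fits its weight.
- **Disagreement:** the two cameras differed by up to 7 mm on where the cassette stood; I used a value between them. It did not trouble the grasp.
- **Bystanders:** the arm did not go near the solder pot, dapping block or wood block. They looked unmoved in the pictures; I did not measure them.

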